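# Load the tablet cartridge through the doser's dust flap

## Task

Load the detergent-tablet cartridge into the washer doser: slide it bevelled end first through the two sprung flap leaves and on into the bay until it bears firmly but gently on the sprung outlet at the back, which is set at an unknown depth out of sight, so push on by feel. Let go with the cartridge still bearing on the outlet and the flap shut behind it, and leave the bottle, jar, scoop and brush where they are.

Things in the scene. Friction and masses are not known exactly. Their poses are not given: they have to be found in the camera images.
- cart: Loose closed white plastic cartridge, about 0.42 kg: block 80 long (own x) x 50 wide (y) x 36 high (z). Leading end (+x) has 10 mm bevels on both upright corners. Origin: centre of the underside; nose at x=+40, tail at x=-40. On top a grey upright grip fin, 34 long (x) x 14 thick (y) x 46 high, centred at x=-14, its top 82 above the underside.
- cart_fin (a point): Grip point in the fin: cartridge x=-14, 71 mm above its underside, 11 mm below the fin's top; axes as cart. Grip here from above across the 14 mm (y). With the TCP here the fingertips pass 7 mm above the doser's roof when the cartridge stands in the bay.
- cart_nose (a point): Middle of the cartridge's 30 mm wide front face: cartridge x=+40, 18 mm above the underside.
- doser: Doser fixed on the board: low white bay on a grey floor plate 280 x 84, 5 thick; the cartridge slides on the plate. Origin: on the board under the middle of the flap's hinge line; +x runs into the bay, +y left looking in. Side walls 46 high, x=-5 to 185. Behind the flap a pocket to x=30, open above, then a guide channel 53 wide, x=36 to 150 (lead-in x=27 to 36).
- apron (a point): On the open floor plate before the flap (doser x=-60, 5 mm above the board): the apron runs from x=-95 to the flap at x=0, a place to set the cartridge down and slide it in. Cheeks from x=-38 narrow the way from about 70 to 53 wide at the flap.
- roof_slot (a point): Front end of the roof's slot: doser x=32, on the middle line, 50 mm above the board (roof top; underside at 46). The fin runs in this slot, 19 wide, open to the front, closed beyond x=120. Pump housing on the roof from x=140 to 185, 72 high.
- leaf_l (a joint): Left flap leaf, upright grey plate 28 x 34 x 3 hinged at the left wall (y=+29, x=0). 0 = shut across the mouth, 1.55 rad = folded in along the wall. Opens only inward; its spring (0.016 N m shut, 0.032 open) shuts it once the tail is more than 30 mm past the hinge line (cartridge origin beyond x=70).
- leaf_r (a joint): Right flap leaf, mirror image of the left one (hinge at y=-29). The two leaves together resist the cartridge with up to about 15 N for a moment, most when the nose is some 15 to 25 mm past the hinge line, then hardly at all.
- outlet: Fixed outlet holder at the back of the bay, under the closed roof; origin at doser x=179, 24 above the board, axes as the doser's. It carries the sprung outlet nose, 24 wide x 18 high, that the cartridge's front presses on. Press the nose with 4 to 8 N; more than 12 N damages it. Friction in the bay (1.5 to 4 N, felt as well when pushing) keeps the cartridge bearing on it after release.
- nose_zone (a point): Middle of the range where the nose's face may stand (doser x=131): it was set anywhere from x=116 to x=146, not measured, not seen, so first touch comes with the cartridge origin between x=76 and x=106. The nose's spring: 1 N at first touch, then 3 N per mm, damped, hard stop after 8 mm.
- bottle: Bystander: white pump dispenser bottle, 68 across, 204 high; origin centre of underside.
- jar: Bystander: glass jar with hinged steel clasp, 88 across, 117 high; origin centre of underside.
- scoop: Bystander: yellow plastic scoop, cup 56 across and 40 high, handle 110 long to its -x; origin under the cup.
- brush: Bystander: collar brush lying bristles down, 150 x 34 x 36; origin centre of underside.
Not all that is in view belongs to the job. Leave any green or yellow look-alike of the cart alone.

How it is judged:
By the outcome, as a careful person would: the job done as asked, in the order asked, and still so for the second after the job is handed in, with the robot touching nothing.
It also fails if it takes over 64 s, if anything falls off the work surface, if the arm or the gripper's body presses on something with over 40 N, if the wrist force passes 120 N, or if a joint passes its speed limit or range.

## Robot

A 6-joint arm with a two-finger parallel gripper is mounted at the origin on the work surface. World frame = base frame: x ahead of the robot, y to its left, z up, the work surface at z = 0. Lengths are in m, angles in rad, forces in N, time in s.
With the tool pointing down it reaches from about 0.375 to 0.9 m from the base axis. Payload 3.1 kg.
Tool frame: the origin (TCP) lies between the finger pads, 19 mm behind the fingertips; this is the grasp point; z points along the fingers, y is the line along which they close (so a half turn about z gives the same grasp; the last joint's range is limited). The gripper opens to 85 mm and grips with 20 to 120 N. Pads are 22 mm wide; open, the fingers measure 114 mm over their backs; the gripper's body (76 mm by 85 mm) begins 54 mm behind the grasp point. The pads swing forward as they close: fully open they stand 13 mm farther back than shut.
Start: joints at [-1.5, 0.527, 1.433, -0, 1.181, -0.178], TCP at [0.155, -0.606, 0.25] pointing down, gripper open.
Joint ranges: [-3.08, 3.08], [-0.75, 2.2], [0.22, 2.44], [-1.43, 4.57], [0, 2.65], [-2.85, 2.85]. Speed limits (rad/s): [2.79, 2.79, 3.14, 3.14, 3.14, 3.14].

## Interface

Orientations are given as a unit quaternion [x, y, z, w].
In Python, from station import sense, vision, order gives the robot as it stands.
- The arm moves only by the shell command python3 -m crank 'ROWS' [OPENING] [FORCE]. ROWS is JSON, a list of rows, each an object with "dp": the shift along the world's x, y, z in units of 30 mm (1.0 is 30 mm), a list of three; "angular": the turn, a rotation vector about the world's x, y, z in degrees, a list of three. In form: [{"dp": [dx, dy, dz], "angular": [ax, ay, az]}, ...]. A call has 1 to 20 rows; each row shifts and turns the commanded pose from where the row before left it; what a row does not reach is not made up. A row lasts 1/10 s, in which the tool goes at most 50 mm and 8.59 degrees, less where a joint would pass 70% of its speed; a pose out of reach is approached as far as the arm can. A call is refused whole if a number of a shift passes 1 or a number of a turn 8.59, either way. A call with a gripper value outside its range is refused whole. OPENING is the closure, from 0 (fully open) to 1 (shut), set as the call begins (- or left out, the last holds). The fingers move at their own pace and stop on an object; FORCE is the grip in N (left out, the last holds). Time passes only in rows, so rows that do not move let the fingers close. It gives the time, the measured TCP pose, the force, the opening and the grip force at its end, in the units of the state.
- sense(): the state, without advancing time (a new reading comes with each control period).
- vision.snapshot(name): name is "side" or "top" or "wrist"; returns a dict with "image" (400x640x3 uint8, blue, green, red), "range_z" (400x640 float32, m along the optical axis (not along the pixel's ray), 0 where there is no reading), "mtx" (3x3 intrinsics, pixels), "pose" (4x4, takes a point from camera to world coordinates); the wrist camera has in their place "mount" (4x4, takes a point from camera to tool coordinates, whose origin is the TCP and whose axes are the flange's). Camera axes: x right, y down, z forward; pixel columns grow to the right and rows downward; lengths in m; the calibration is good to about 2 mm. A picture is of the moment at which its call begins: read the wrist's pose just before it.
- order.sign_off(): hands the job in; it is judged then, once.
The state is a dict: "t": time; "q": joint angles; "qd": joint speeds; "tau": joint torques, N m; "tcp_pos": TCP position; "tool_rot": TCP orientation; "force": force on the tool from outside, world axes, zero at the start; "ft_torque": the same for the moment, N m; "finger_gap": opening from 0.0 (shut) to 1.0 (fully open); "gripper_force": force on a finger pad.
Only numpy, scipy, OpenCV 4.12 (cv2) and the standard library are available. Lean on these libraries where they do the work, as an engineer would, in place of code of your own. Each camera call takes 0.05 s, during which the arm holds its last target. There are 200 camera calls.

## Working session

There is one attempt and no reset: what is moved stays moved. The work goes in short steps, Python scripts to look and compute and a shell command to move; the robot and the scene stay as the last step left them, time stands still between calls to the robot, and variables do not carry over. Pictures are saved under pics/ and viewed, at most 10 in all, crops included, and the job is handed in when it is done.

```bash
ls; mkdir -p pics; python3 - <<'E'
from station import sense, vision
import cv2,numpy as np
s=sense();print({k:np.round(v,3).tolist() for k,v in s.items()})
for n in("top","side"):
    d=vision.snapshot(n);cv2.imwrite(f"pics/{n}0.png",d["image"]);np.savez(f"{n}0.npz",**d)
    print(n,np.round(d["pose"],3).tolist(),d["mtx"].tolist())
E
```

```text
pics
{'t': 0.0, 'q': [-1.499, 0.528, 1.434, -0.0, 1.181, -0.178], 'qd': [-0.0, 0.0, -0.001, 0.0, -0.001, -0.001], 'tau': [-0.0, -44.236, -17.802, -0.0, 0.008, 0.0], 'tcp_pos': [0.155, -0.605, 0.249], 'tool_rot': [0.992, 0.125, 0.0, -0.001], 'force': [-1.205, -0.056, -1.099], 'ft_torque': [-0.014, -0.059, -0.01], 'gripper_force': 0.0, 'finger_gap': 0.998}
top [[-0.011, -0.997, 0.073, 0.513], [-1.0, 0.013, 0.022, -0.005], [-0.023, -0.073, -0.997, 1.059], [0.0, 0.0, 0.0, 1.0]] [[429.5785812792307, 0.0, 317.01552825078414], [0.0, 429.5785812792307, 207.34879518397446], [0.0, 0.0, 1.0]]
side [[-0.851, -0.407, 0.333, 0.198], [-0.525, 0.647, -0.553, 0.637], [0.01, -0.645, -0.764, 0.95], [0.0, 0.0, 0.0, 1.0]] [[515.3140999581136, 0.0, 328.3733893593447], [0.0, 515.3140999581136, 199.2066547208193], [0.0, 0.0, 1.0]]
```

View pics/top0.png

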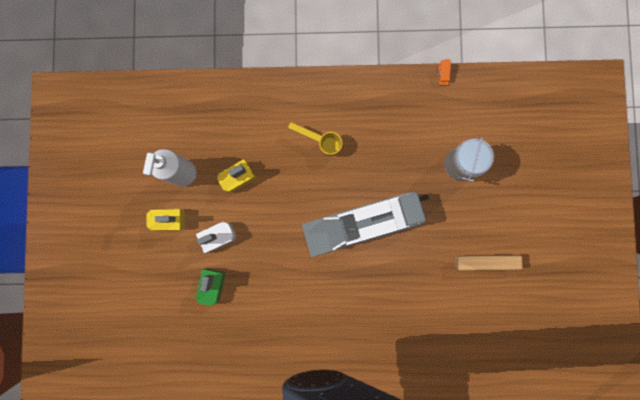

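View pics/side0.png

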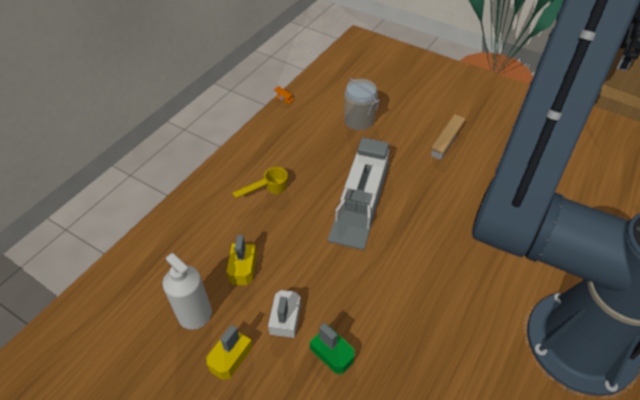

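Candidates in the top view: the white block (216,237), yellow ones (236,176) and (165,219), and a green one (210,287). I choose the white one; its bevels seem to be on the right, near (235,232). The doser's apron is at (325,237) and the pump housing at (412,208), so it runs towards the image's right.

```bash
cat > h.py <<'E'
import numpy as np,cv2
def cloud(d,T=None):
    T=d["pose"] if T is None else T
    z=d["range_z"];K=d["mtx"];v,u=np.mgrid[:z.shape[0],:z.shape[1]]
    P=np.stack([(u-K[0,2])/K[0,0]*z,(v-K[1,2])/K[1,1]*z,z],-1)@T[:3,:3].T+T[:3,3]
    P[z==0]=np.nan
    return P
def rect(P):
    r=cv2.minAreaRect((P[:,:2]*1000).astype(np.float32));return np.round(r[0],1),np.round(r[1],1),round(r[2],1),len(P)
E
python3 - <<'E'
from h import *
d=np.load("top0.npz");P=cloud(d);im=d["image"]
def box(u0,u1,v0,v1,z0,z1):
    q=P[v0:v1,u0:u1].reshape(-1,3);return q[(q[:,2]>z0)&(q[:,2]<z1)]
print("board",np.nanmedian(P[300:330,100:180,2]))
print("cart top",rect(box(190,245,215,260,.03,.042)))
print("cart all",rect(box(190,245,215,260,.02,.095)))
f=box(190,245,215,260,.074,.095);print("fin",rect(f),np.median(f[:,2]))
print("doser all",rect(box(295,432,185,262,.003,.1)))
p=box(295,432,185,262,.066,.08);print("pump",rect(p))
r=box(295,432,185,262,.044,.056);print("roof",rect(r),np.median(r[:,2]))
for n,(a,b,c,e) in dict(a=(185,265,205,265),b=(290,440,180,265)).items():
    c_=im[c:e,a:b];cv2.imwrite(f"pics/c{n}.png",cv2.resize(c_,None,fx=5,fy=5,interpolation=2))
A=cv2.resize(im[205:265,185:265],(533,400));B=cv2.resize(im[185:265,292:432],(700,400))
cv2.imwrite("pics/crop.png",np.vstack([np.pad(cv2.resize(A,(373,280)),((0,0),(0,327),(0,0))),cv2.resize(B,(700,320+0))]))
E
```

```text
board 0.00011612510436265211
cart top (array([521.3, 261.6]), array([50.2, 80.7]), 24.1, 563)
cart all (array([521.5, 261.3]), array([50.3, 81.2]), 24.2, 728)
fin (array([515.2, 274.4]), array([13.5, 34.6]), 26.0, 97) 0.0819232692863131
doser all (array([550.5, -93.1]), array([333.5, 186.7]), 89.2, 4816)
pump (array([ 579.1, -201.4]), array([70.1, 45.8]), 14.8, 598)
roof (array([ 554.1, -115.5]), array([ 76.4, 223.1]), 15.4, 1321) 0.05048463924176949
```

View pics/crop.png

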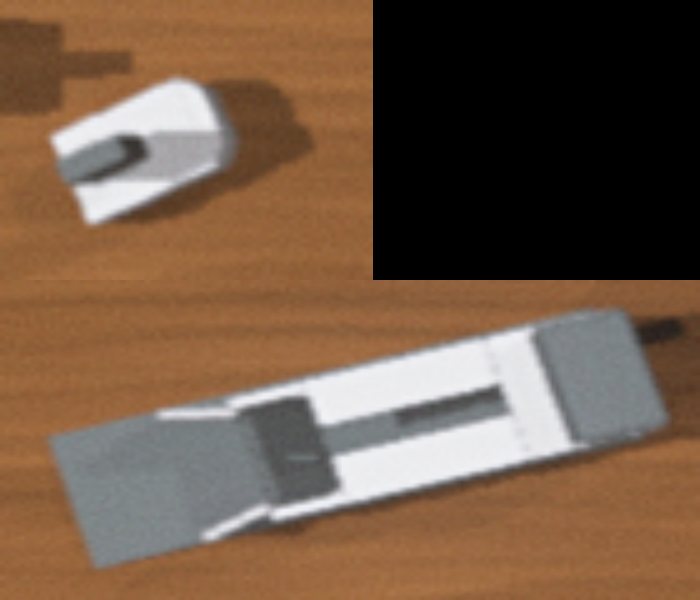

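The crop confirms the white cartridge, with its bevelled end at right and its fin towards the tail. The doser's mouth is at left and its slot points right, towards the pump. Next I go over the doser for a closer look on the way.

```bash
python3 -m crank '[{"dp":[0.7,1,0.2],"angular":[0,0,8.3]},{"dp":[0.7,1,0.2],"angular":[0,0,8.3]},{"dp":[0.7,1,0.2],"angular":[0,0,8.3]},{"dp":[0.7,1,0.2],"angular":[0,0,8.3]},{"dp":[0.7,1,0.2],"angular":[0,0,8.3]},{"dp":[0.7,1,0],"angular":[0,0,8.3]},{"dp":[0.7,1,0],"angular":[0,0,8.3]},{"dp":[0.7,1,0],"angular":[0,0,8.3]},{"dp":[0.7,1,0],"angular":[0,0,8.3]},{"dp":[0.7,1,0],"angular":[0,0,8.3]},{"dp":[0.7,1,0],"angular":[0,0,8.3]},{"dp":[0.7,1,0],"angular":[0,0,8.3]},{"dp":[0.7,1,0],"angular":[0,0,0]},{"dp":[0.7,1,0],"angular":[0,0,0]},{"dp":[0.7,1,0],"angular":[0,0,0]},{"dp":[0.7,1,0],"angular":[0,0,0]},{"dp":[0.7,1,0],"angular":[0,0,0]},{"dp":[0,0,0],"angular":[0,0,0]},{"dp":[0,0,0],"angular":[0,0,0]}]'
cat >> h.py <<'E'
from scipy.spatial.transform import Rotation as R
def wrist(name):
    from station import sense,vision
    s=sense();T=np.eye(4);T[:3,:3]=R.from_quat(s["tool_rot"]).as_matrix();T[:3,3]=s["tcp_pos"]
    d=vision.snapshot("wrist");cv2.imwrite(f"pics/{name}.png",d["image"])
    d["pose"]=T@d["mount"];np.savez(name+".npz",**d);return d,cloud(d),s
def sh(s):
    M=R.from_quat(s["tool_rot"]).as_matrix();return "t",round(s["t"],2),"p",np.round(s["tcp_pos"],4),"yaw",round(np.degrees(np.arctan2(M[1,0],M[0,0])),2),"z",np.round(M[:,2],3),"q",np.round(s["q"],2),"F",np.round(s["force"],2)
E
python3 - <<'E'
from h import *
d,P,s=wrist("w1");print(*sh(s));print(np.round(d["pose"],3).tolist())
E
```

```text
t: 2.0
tcp_pos: [0.5114, -0.0948, 0.2796]
tool_rot: [0.544, 0.839, -0.0, -0.001]
force: [0.2, 0.2, -0.5]
finger_gap: 0.995
gripper_force: 0.0
t 2.0 p [ 0.5114 -0.0948  0.2796] yaw 114.04 z [-0.001 -0.    -1.   ] q [-0.4   0.35  1.66 -0.    1.14 -0.82] F [ 0.16  0.16 -0.46]
[[0.913, 0.39, 0.116, 0.482], [0.407, -0.875, -0.26, -0.029], [-0.0, 0.285, -0.959, 0.403], [0.0, 0.0, 0.0, 1.0]]
```

View pics/w1.png

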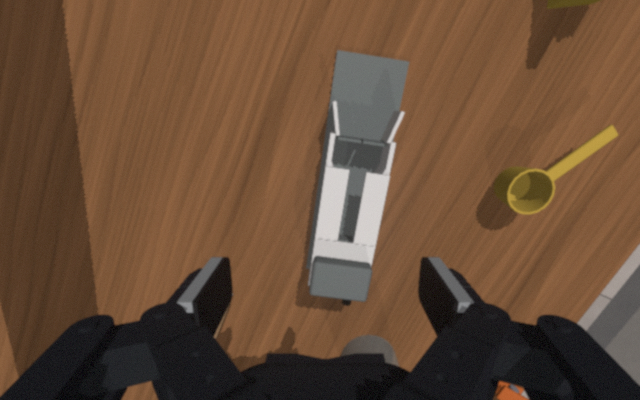

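The wrist view shows the doser upright: apron at (370,90), flap leaves at (360,155), slot from (357,180) to (347,240), pump at (341,278).

```bash
python3 - <<'E'
from h import *
for n,(u0,u1,v0,v1) in dict(w1=(300,415,45,302),top0=(297,430,185,260)).items():
    d=np.load(n+".npz");P=cloud(d)[v0:v1,u0:u1].reshape(-1,3)
    S=lambda a,b:P[(P[:,2]>a)&(P[:,2]<b)]
    print(n,"plate",rect(S(.0035,.008)),np.nanmedian(S(.0035,.008)[:,2]));print("pump",rect(S(.068,.077)));print("roof",rect(S(.048,.053)),rect(S(.04,.08)))
    # long sides: in frame at -75deg about (537,-44)
    for th in (-75.,):
        c,s=np.cos(np.radians(th)),np.sin(np.radians(th));q=(P[:,:2]-[.537,-.0444])*1000
        X=q@[c,s];Y=q@[-s,c];Z=P[:,2]*1000
        for x0 in range(-90,185,15):
            m=(X>x0)&(X<x0+15)
            a=Y[m&(Z>3.2)&(Z<9)];b=Y[m&(Z>40)&(Z<90)]
            g=Y[m&(Z<30)&(abs(Y)<18)&(x0>36)]
            print(x0,*[np.round([np.percentile(k,2),np.percentile(k,98),np.percentile(k[[True]*len(k)],50)],1) if len(k)>8 else '-' for k in(a,b,g)])
        print("tail plate X",[np.round(np.percentile(X[(abs(Y-y)<5)&(Z>3.2)&(Z<9)],1),1) for y in(-25,0,25)],"pump X",[np.round(np.percentile(X[(abs(Y-y)<5)&(Z>68)],[1,99]),1) for y in(-20,0,20)], "roof X0", [np.round(np.percentile(X[(abs(Y-y)<4)&(Z>48)&(Z<53)],[1]),1) for y in(-18,18)])
E
```

```text
w1 plate (array([545.7, -88.9]), array([ 84. , 279.9]), 15.7, 7737) 0.004764633840916188
pump (array([ 577.2, -201.5]), array([69.9, 44.7]), 15.6, 1977)
roof (array([ 562.5, -149.1]), array([ 74.1, 151.3]), 15.7, 4458) (array([ 554. , -115.6]), array([ 77.8, 222.9]), 16.3, 7648)
-90 [-45.   35.4  -5.4] - -
-75 [-44.5  35.8  -4.8] - -
-60 [-44.8  35.8  -4.6] - -
-45 [-44.7  32.8  -4.9] [-42.3  34.   30.1] -
-30 [-44.5  26.7  -6. ] [-40.8  32.1  26.3] -
-15 [-44.6  24.6  -7.3] [-39.3  32.1   7.7] -
0 [-44.6  27.   -5.3] [-40.5  32.9  -7. ] -
15 [-44.   26.7  -5.1] [-40.2  33.1  27.1] -
30 [-44.3  23.3  -3.7] [-39.4  32.3   6.3] -
45 [-44.4  12.3   0. ] [-39.2  32.7 -12.6] [-7.5 12.3  2.3]
60 [-44.3  12.6  -0.2] [-39.   32.7 -12.9] [-7.4 12.7  2.5]
75 [-44.   12.7   0.4] [-38.7  32.9   6.7] [-7.3 12.8  2.7]
90 [-44.   12.8   0.3] [-38.5  33.  -12.2] [-7.  12.9  3.1]
105 [-44.   12.9   0.4] [-38.5  33.4 -12. ] [-6.6 13.   2.9]
120 [-43.7  13.4  -0.6] [-38.1  32.9  -2.7] [-8.3 13.3  2.1]
135 [-44.  -39.2 -41.6] [-36.8  31.8  -2.7] -
150 [-43.7 -38.8 -41.3] [-37.4  31.   -3.8] -
165 [-43.6
[... 956 characters left out ...]
1.4]
60 [-89.8  73.5  -1.4] [-36.8  34.1   8.3] [-10.2   8.6  -0.8]
75 [-89.6  71.5  -3.4] [-37.   34.5 -10.7] [-10.1   8.3  -0.6]
90 [-96.8  63.2  -4. ] [-36.3  34.9  -1. ] [-9.7  8.8 -1. ]
105 [-100.1   75.5   -0.9] [-36.6  35.2  -0.8] [-9.3  9.2  0.1]
120 [-97.6  67.4  -8.2] [-35.9  34.7  -1. ] [-9.5  9.1  0.1]
135 [-116.4   67.8  -40.4] [-35.5  34.7  -0.7] -
150 [-112.9   56.5  -41.8] [-34.6  34.5  -0. ] -
165 [-118.4   58.5  -52.5] [-34.6  34.2   0. ] -
180 [-111.5   57.9  -46. ] [-34.1  36.   -1.7] -
tail plate X [np.float64(-111.1), np.float64(-106.5), np.float64(-96.8)] pump X [array([140.5, 183.6]), array([140.7, 184.3]), array([140.6, 183.2])] roof X0 [array([34.4]), array([33.4])]
```

```bash
python3 -m crank '[{"dp":[0,0.9,0]},{"dp":[0,0.9,0]},{"dp":[0,0.9,0]},{"dp":[0,0.9,0]},{"dp":[0,0.9,0]},{"dp":[0,0.9,0]},{"dp":[0,0.9,0]},{"dp":[0,0.9,0]},{"dp":[0,0.9,0]},{"dp":[0,0.9,0]},{"dp":[0,0.9,0]},{"dp":[0,0.9,0]},{"dp":[0,0.9,0]},{"dp":[0.1,0.6,0]},{"dp":[0,0,0]},{"dp":[0,0,0]}]' || python3 -m crank '[{"dp":[0,0.9,0],"angular":[0,0,0]}]'
python3 - <<'E'
from h import *
d,P,s=wrist("w2");print(*sh(s))
Q=P.reshape(-1,3);Q=Q[(abs(Q[:,0]-.515)<.07)&(abs(Q[:,1]-.265)<.06)]
S=lambda a,b:Q[(Q[:,2]>a)&(Q[:,2]<b)]
print("top",rect(S(.032,.04)),"fin",rect(S(.077,.09)),np.median(S(.077,.09)[:,2]))
E
```

```text
t: 2.15
tcp_pos: [0.5117, -0.0715, 0.2799]
tool_rot: [0.547, 0.837, -0.001, 0.001]
force: [-0.3, 0.0, -0.2]
finger_gap: 1.002
gripper_force: 0.0
t 2.15 p [ 0.5117 -0.0715  0.2799] yaw 113.65 z [ 0.    -0.002 -1.   ] q [-0.35  0.34  1.67 -0.    1.13 -0.77] F [-0.34  0.03 -0.21]
top (array([0., 0.]), array([0., 0.]), 0.0, 0) fin (array([0., 0.]), array([0., 0.]), 0.0, 0) nanvalidation failed for argument at $[0]...
  return _methods._mean(a, axis=axis, dtype=dtype,
  ret = ret.dtype.type(ret / rcount)
```

```bash
python3 -m crank '[{"dp":[0,0.95,0],"angular":[0,0,0]},{"dp":[0,0.95,0],"angular":[0,0,0]},{"dp":[0,0.95,0],"angular":[0,0,0]},{"dp":[0,0.95,0],"angular":[0,0,0]},{"dp":[0,0.95,0],"angular":[0,0,0]},{"dp":[0,0.95,0],"angular":[0,0,0]},{"dp":[0,0.95,0],"angular":[0,0,0]},{"dp":[0,0.95,0],"angular":[0,0,0]},{"dp":[0,0.95,0],"angular":[0,0,0]},{"dp":[0,0.95,0],"angular":[0,0,0]},{"dp":[0,0.95,0],"angular":[0,0,0]},{"dp":[0.1,0.95,0],"angular":[0,0,0]},{"dp":[0,0,0],"angular":[0,0,0]},{"dp":[0,0,0],"angular":[0,0,0]}]'
python3 - <<'E'
from h import *
d,P,s=wrist("w2");print(*sh(s))
Q=P.reshape(-1,3);Q=Q[(abs(Q[:,0]-.515)<.07)&(abs(Q[:,1]-.265)<.06)]
S=lambda a,b:Q[(Q[:,2]>a)&(Q[:,2]<b)]
print("top",rect(S(.032,.04)),"fin",rect(S(.077,.09)),np.median(S(.077,.09)[:,2]))
E
```

```text
t: 3.6
tcp_pos: [0.5145, 0.2724, 0.2797]
tool_rot: [0.545, 0.838, -0.001, -0.0]
force: [0.7, 0.0, 0.4]
finger_gap: 0.998
gripper_force: 0.0
t 3.6 p [0.5145 0.2724 0.2797] yaw 113.9 z [-0.001 -0.001 -1.   ] q [ 0.3   0.44  1.51 -0.    1.2  -0.12] F [0.74 0.03 0.35]
top (array([520.3, 261.8]), array([49.9, 79.9]), 24.0, 2206) fin (array([514.3, 275. ]), array([13.6, 33.3]), 23.8, 447) 0.08140751991646122
```

```bash
python3 -m crank '[{"dp":[0,0.06,-0.95],"angular":[0,0,0]},{"dp":[0,0,-0.95],"angular":[0,0,0]},{"dp":[0,0,-0.95],"angular":[0,0,0]},{"dp":[0,0,-0.95],"angular":[0,0,0]},{"dp":[0,0,-0.95],"angular":[0,0,0]},{"dp":[0,0,-0.95],"angular":[0,0,0]},{"dp":[0,0,-0.6],"angular":[0,0,0]},{"dp":[0,0,-0.4],"angular":[0,0,0]},{"dp":[0,0,-0.25],"angular":[0,0,0]},{"dp":[0,0,0],"angular":[0,0,0]},{"dp":[0,0,0],"angular":[0,0,0]}]' 
python3 -m crank '[{"dp":[0,0,0],"angular":[0,0,0]},{"dp":[0,0,0],"angular":[0,0,0]},{"dp":[0,0,0],"angular":[0,0,0]},{"dp":[0,0,0],"angular":[0,0,0]},{"dp":[0,0,0],"angular":[0,0,0]},{"dp":[0,0,0],"angular":[0,0,0]},{"dp":[0,0,0],"angular":[0,0,0]},{"dp":[0,0,0],"angular":[0,0,0]}]' 1 80
python3 - <<'E'
from h import *
from station import sense
print(*sh(sense()))
E
```

```text
t: 4.75
tcp_pos: [0.5152, 0.2751, 0.0722]
tool_rot: [0.545, 0.838, 0.001, 0.0]
force: [0.3, -0.1, -0.3]
finger_gap: 1.0
gripper_force: 0.0
t: 5.55
tcp_pos: [0.5148, 0.2754, 0.0718]
tool_rot: [0.545, 0.838, 0.0, 0.0]
force: [0.4, 0.9, 2.6]
finger_gap: 0.151
gripper_force: 78.2
t 5.55 p [0.5148 0.2754 0.0718] yaw 113.91 z [ 0.001  0.    -1.   ] q [ 0.3   0.72  1.67  0.    0.75 -0.12] F [0.39 0.89 2.6 ]
```

```bash
python3 -m crank '[{"dp":[0,0,0.4],"angular":[0,0,0]},{"dp":[0,0,0.8],"angular":[0,0,0]},{"dp":[0,0,0.8],"angular":[0,0,0]},{"dp":[0,-0.8,0],"angular":[0,0,0]},{"dp":[0,-0.8,0],"angular":[0,0,-2]},{"dp":[0,-0.8,0],"angular":[0,0,-2]},{"dp":[0,-0.8,0],"angular":[0,0,-2]},{"dp":[0,-0.8,0],"angular":[0,0,-2.3]},{"dp":[0,-0.8,0],"angular":[0,0,0]},{"dp":[0,-0.8,0],"angular":[0,0,0]},{"dp":[0,-0.8,0],"angular":[0,0,0]},{"dp":[-0.1,-0.8,0],"angular":[0,0,0]},{"dp":[0,-0.5,0],"angular":[0,0,0]},{"dp":[0,-0.25,0],"angular":[0,0,0]},{"dp":[0,0,0],"angular":[0,0,0]},{"dp":[0,0,0],"angular":[0,0,0]}]' 
python3 - <<'E'
from h import *
d,P,s=wrist("w3");print(*sh(s))
from station import vision
d=vision.snapshot("top");cv2.imwrite("pics/top3.png",cv2.resize(d["image"][170:270,240:440],(800,400)));np.savez("top3.npz",**d)
E
```

```text
t: 7.15
tcp_pos: [0.5115, 0.0373, 0.1315]
tool_rot: [0.604, 0.797, 0.0, -0.0]
force: [0.0, -0.6, -3.7]
finger_gap: 0.143
gripper_force: 78.4
t 7.15 p [0.5115 0.0373 0.1315] yaw 105.61 z [-0.  0. -1.] q [-0.15  0.56  1.82  0.    0.76 -0.42] F [ 0.05 -0.58 -3.71]
```

View pics/w3.png

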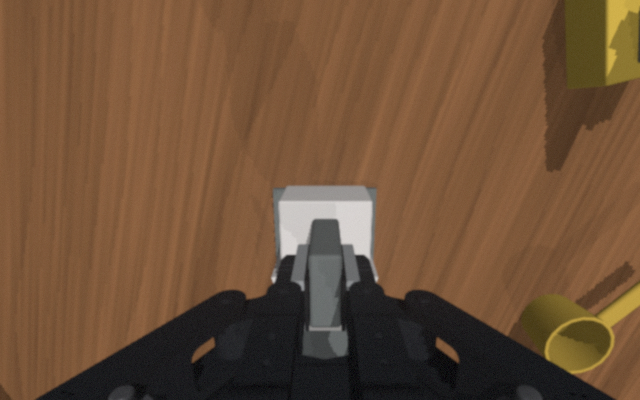

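The cartridge hangs above the apron. Its edges are at columns 278 and 373, with the plate showing on both sides at 273 and 377. I'll measure the lateral offset directly in this view.

```bash
python3 - <<'E'
from h import *
d=np.load("w3.npz");P=cloud(d)*1000
u=np.array([.2689,-.9632]);n=np.array([.9632,.2689]);O=np.array([534.6,-45])
X=(P[...,:2]-O)@u;Y=(P[...,:2]-O)@n;Z=P[...,2]
for v in range(206,262,8):
    row=slice(v-2,v+3)
    c=(Z[row,250:400]>85)&(Z[row,250:400]<105);y=Y[row,250:400]
    p=(Z[row,250:400]>3)&(Z[row,250:400]<8)
    f=lambda m:np.round([np.percentile(y[m],1),np.percentile(y[m],99)],1) if m.sum()>5 else '-'
    print(v,"cart",f(c),"plate",f(p))
t=(Z>92)&(Z<102)&(abs(Y)<40)&(X<-60)&(X>-140);print("cart top",rect(np.stack([X[t],Y[t]],1)/1000))
E
```

```text
206 cart [-25.   23.2] plate [-43.5  40.6]
214 cart [-25.2  23.3] plate [-43.   40.2]
222 cart [-24.9  23.7] plate [-43.3  40.4]
230 cart [-25.4  23.5] plate [-43.5  40. ]
238 cart [-25.7  23.7] plate [-43.   40.2]
246 cart [-25.2  24. ] plate [-43.2  40.7]
254 cart [-25.4  23.6] plate [-42.9  40.1]
cart top (array([-94.3,  -0.8]), array([34.5, 50. ]), 0.6, 3892)
```

View pics/top3.png

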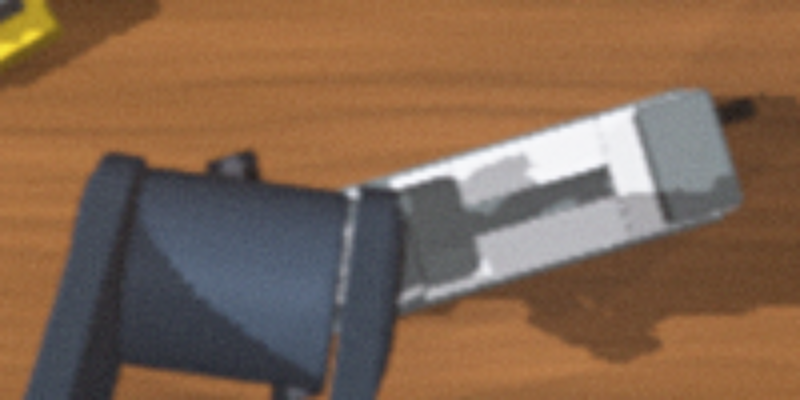

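The top view shows only the wrist over the apron and the clear bay. The cartridge is within about 0.5 mm of the doser's middle line, so I lower it until it touches.

```bash
python3 -m crank '[{"dp":[-0.016,0,-0.6],"angular":[0,0,0]},{"dp":[0,0,-0.6],"angular":[0,0,0]},{"dp":[0,0,-0.4],"angular":[0,0,0]},{"dp":[0,0,-0.15],"angular":[0,0,0]},{"dp":[0,0,0],"angular":[0,0,0]},{"dp":[0,0,0],"angular":[0,0,0]}]'
python3 -m crank '[{"dp":[0,0,-0.03],"angular":[0,0,0]},{"dp":[0,0,-0.03],"angular":[0,0,0]},{"dp":[0,0,0],"angular":[0,0,0]},{"dp":[0,0,0],"angular":[0,0,0]}]'
```

```text
t: 7.85
tcp_pos: [0.5115, 0.0368, 0.0793]
tool_rot: [0.604, 0.797, 0.0, 0.0]
force: [0.8, -0.1, -3.6]
finger_gap: 0.151
gripper_force: 78.3
t: 8.25
tcp_pos: [0.5112, 0.0367, 0.0774]
tool_rot: [0.605, 0.797, 0.0, 0.0]
force: [0.1, -0.1, -3.1]
finger_gap: 0.149
gripper_force: 78.3
```

```bash
python3 -m crank '[{"dp":[0,0,-0.02],"angular":[0,0,0]},{"dp":[0,0,0],"angular":[0,0,0]},{"dp":[0,0,0],"angular":[0,0,0]}]'
python3 -m crank '[{"dp":[0,0,-0.01],"angular":[0,0,0]},{"dp":[0,0,0],"angular":[0,0,0]},{"dp":[0,0,0],"angular":[0,0,0]}]'
```

```text
t: 8.55
tcp_pos: [0.5112, 0.0367, 0.0768]
tool_rot: [0.605, 0.797, 0.0, 0.0]
force: [-0.0, 1.2, -1.6]
finger_gap: 0.151
gripper_force: 78.7
t: 8.85
tcp_pos: [0.5113, 0.0367, 0.0767]
tool_rot: [0.605, 0.797, 0.0, 0.0]
force: [-0.3, 1.1, 4.0]
finger_gap: 0.148
gripper_force: 79.6
```

```bash
python3 -m crank '[{"dp":[0,0,0.01],"angular":[0,0,0]},{"dp":[0.027,-0.096,0],"angular":[0,0,0]},{"dp":[0.027,-0.096,0],"angular":[0,0,0]},{"dp":[0.027,-0.096,0],"angular":[0,0,0]},{"dp":[0.027,-0.096,0],"angular":[0,0,0]},{"dp":[0.027,-0.096,0],"angular":[0,0,0]},{"dp":[0.027,-0.096,0],"angular":[0,0,0]},{"dp":[0.027,-0.096,0],"angular":[0,0,0]},{"dp":[0.027,-0.096,0],"angular":[0,0,0]},{"dp":[0.027,-0.096,0],"angular":[0,0,0]},{"dp":[0.027,-0.096,0],"angular":[0,0,0]}]'
cat > f.py <<'E'
from h import *
from station import sense
s=sense();p=np.array(s["tcp_pos"])*1000;F=np.array(s["force"])
u=np.array([.2689,-.9632]);n=np.array([.9632,.2689]);O=np.array([534.6,-45])
print("t %.2f origin X %.2f Y %.2f z %.2f yaw %.2f Fpush %.2f Flat %.2f Fz %.2f grip %.0f Tz %.3f"%(s["t"],(p[:2]-O)@u+14,(p[:2]-O)@n,p[2],sh(s)[5],-F[:2]@u,F[:2]@n,F[2],s["gripper_force"],s["ft_torque"][2]))
E
python3 f.py
```

```text
t: 9.95
tcp_pos: [0.5181, 0.0092, 0.0768]
tool_rot: [0.605, 0.796, 0.0, -0.002]
force: [-2.0, 6.9, 7.4]
finger_gap: 0.154
gripper_force: 79.9
t 9.95 origin X -42.61 Y -1.36 z 76.85 yaw 105.56 Fpush 7.19 Flat -0.10 Fz 7.36 grip 80 Tz 0.007
```

```bash
python3 -m crank '[{"dp":[0,0,0.01],"angular":[0,0,0]},{"dp":[0,0,0],"angular":[0,0,0]},{"dp":[0,0,0],"angular":[0,0,0]}]' >/dev/null; python3 f.py
```

```text
t 10.25 origin X -42.08 Y -1.30 z 76.81 yaw 105.58 Fpush 4.77 Flat 0.03 Fz 3.43 grip 79 Tz -0.087
```

```bash
python3 -m crank '[{"dp":[0.02,0.005,0.005],"angular":[0,0,0]},{"dp":[0.027,-0.096,0],"angular":[0,0,0]},{"dp":[0.027,-0.096,0],"angular":[0,0,0]},{"dp":[0.027,-0.096,0],"angular":[0,0,0]},{"dp":[0.027,-0.096,0],"angular":[0,0,0]},{"dp":[0.027,-0.096,0],"angular":[0,0,0]},{"dp":[0.027,-0.096,0],"angular":[0,0,0]},{"dp":[0.027,-0.096,0],"angular":[0,0,0]},{"dp":[0.027,-0.096,0],"angular":[0,0,0]}]' >/dev/null; python3 f.py
python3 -m crank '[{"dp":[0.027,-0.096,0],"angular":[0,0,0]},{"dp":[0.027,-0.096,0],"angular":[0,0,0]},{"dp":[0.027,-0.096,0],"angular":[0,0,0]},{"dp":[0.027,-0.096,0],"angular":[0,0,0]},{"dp":[0.027,-0.096,0],"angular":[0,0,0]},{"dp":[0.027,-0.096,0],"angular":[0,0,0]}]' >/dev/null; python3 f.py
```

```text
t 11.15 origin X -21.03 Y -1.41 z 77.20 yaw 105.53 Fpush 12.07 Flat 0.41 Fz 7.83 grip 80 Tz 0.013
t 11.75 origin X -0.45 Y -0.71 z 76.90 yaw 105.60 Fpush 6.02 Flat 0.08 Fz 4.05 grip 80 Tz 0.010
```

Through the flap's peak; the lateral force is nil. I continue into the channel.

```bash
python3 -m crank '[{"dp":[0.027,-0.096,0.005],"angular":[0,0,0]},{"dp":[0.027,-0.096,0],"angular":[0,0,0]},{"dp":[0.027,-0.096,0],"angular":[0,0,0]},{"dp":[0.027,-0.096,0],"angular":[0,0,0]},{"dp":[0.027,-0.096,0],"angular":[0,0,0]},{"dp":[0.027,-0.096,0],"angular":[0,0,0]},{"dp":[0.027,-0.096,0],"angular":[0,0,0]},{"dp":[0.027,-0.096,0],"angular":[0,0,0]}]' >/dev/null; python3 f.py
python3 -m crank '[{"dp":[0.027,-0.096,0],"angular":[0,0,0]},{"dp":[0.027,-0.096,0],"angular":[0,0,0]},{"dp":[0.027,-0.096,0],"angular":[0,0,0]},{"dp":[0.027,-0.096,0],"angular":[0,0,0]},{"dp":[0.027,-0.096,0],"angular":[0,0,0]},{"dp":[0.027,-0.096,0],"angular":[0,0,0]},{"dp":[0.027,-0.096,0],"angular":[0,0,0]},{"dp":[0.027,-0.096,0],"angular":[0,0,0]}]' >/dev/null; python3 f.py
```

```text
t 12.55 origin X 25.21 Y 0.10 z 77.08 yaw 105.61 Fpush 1.31 Flat -0.90 Fz -4.05 grip 78 Tz 0.062
t 13.35 origin X 48.83 Y 0.09 z 77.19 yaw 105.62 Fpush 1.99 Flat 0.62 Fz -4.18 grip 78 Tz 0.000
```

```bash
python3 -m crank '[{"dp":[0.027,-0.096,-0.007],"angular":[0,0,0]},{"dp":[0.027,-0.096,0],"angular":[0,0,0]},{"dp":[0.027,-0.096,0],"angular":[0,0,0]},{"dp":[0.027,-0.096,0],"angular":[0,0,0]},{"dp":[0.027,-0.096,0],"angular":[0,0,0]},{"dp":[0.027,-0.096,0],"angular":[0,0,0]}]' >/dev/null; python3 f.py
python3 -m crank '[{"dp":[0.009,-0.032,0],"angular":[0,0,0]},{"dp":[0.009,-0.032,0],"angular":[0,0,0]},{"dp":[0.009,-0.032,0],"angular":[0,0,0]}]' >/dev/null; python3 f.py
```

```text
t 13.95 origin X 66.83 Y 0.18 z 76.99 yaw 105.62 Fpush 1.06 Flat -0.22 Fz -4.80 grip 78 Tz 0.034
t 14.25 origin X 69.95 Y 0.38 z 77.09 yaw 105.61 Fpush 0.24 Flat 0.16 Fz -3.51 grip 79 Tz 0.009
```

```bash
echo 'import sys; sys.exit(-F[:2]@u>4.0)' >> f.py
python3 -m crank '[{"dp":[0.009,-0.032,-0.01],"angular":[0,0,0]},{"dp":[0.009,-0.032,0],"angular":[0,0,0]},{"dp":[0.009,-0.032,0],"angular":[0,0,0]},{"dp":[0.009,-0.032,0],"angular":[0,0,0]}]' >/dev/null; python3 f.py &&
python3 -m crank '[{"dp":[0.009,-0.032,0],"angular":[0,0,0]},{"dp":[0.009,-0.032,0],"angular":[0,0,0]}]' >/dev/null; python3 f.py &&
python3 -m crank '[{"dp":[0.009,-0.032,0],"angular":[0,0,0]},{"dp":[0.009,-0.032,0],"angular":[0,0,0]}]' >/dev/null; python3 f.py
```

```text
t 14.65 origin X 73.33 Y 0.14 z 76.83 yaw 105.61 Fpush 0.72 Flat 0.37 Fz -1.09 grip 79 Tz -0.020
t 14.65 origin X 73.33 Y 0.14 z 76.83 yaw 105.61 Fpush 0.72 Flat 0.37 Fz -1.09 grip 79 Tz -0.020
t 14.65 origin X 73.33 Y 0.14 z 76.83 yaw 105.61 Fpush 0.72 Flat 0.37 Fz -1.09 grip 79 Tz -0.020False
False
False
```

```bash
sed -i 's/sys.exit(.*/sys.exit(int(-F[:2]@u>4.0))/' f.py
python3 -m crank '[{"dp":[0.009,-0.032,0],"angular":[0,0,0]},{"dp":[0.009,-0.032,0],"angular":[0,0,0]}]' >/dev/null && python3 f.py &&
python3 -m crank '[{"dp":[0.009,-0.032,0],"angular":[0,0,0]},{"dp":[0.009,-0.032,0],"angular":[0,0,0]}]' >/dev/null && python3 f.py &&
python3 -m crank '[{"dp":[0.009,-0.032,0],"angular":[0,0,0]},{"dp":[0.009,-0.032,0],"angular":[0,0,0]}]' >/dev/null && python3 f.py &&
python3 -m crank '[{"dp":[0.009,-0.032,0],"angular":[0,0,0]},{"dp":[0.009,-0.032,0],"angular":[0,0,0]}]' >/dev/null && python3 f.py &&
python3 -m crank '[{"dp":[0.009,-0.032,0],"angular":[0,0,0]},{"dp":[0.009,-0.032,0],"angular":[0,0,0]}]' >/dev/null && python3 f.py
```

```text
t 14.85 origin X 75.34 Y 0.14 z 76.86 yaw 105.61 Fpush 2.80 Flat 0.09 Fz -0.27 grip 79 Tz -0.024
t 15.05 origin X 77.36 Y 0.15 z 76.84 yaw 105.61 Fpush 2.92 Flat -0.02 Fz 1.21 grip 79 Tz -0.060
t 15.25 origin X 79.38 Y 0.18 z 76.83 yaw 105.61 Fpush 3.46 Flat -0.34 Fz 1.44 grip 79 Tz 0.026
t 15.45 origin X 81.40 Y 0.16 z 76.81 yaw 105.61 Fpush 3.63 Flat 0.17 Fz 2.51 grip 79 Tz -0.034
t 15.65 origin X 83.40 Y 0.19 z 76.82 yaw 105.61 Fpush 4.95 Flat 0.08 Fz 3.06 grip 80 Tz -0.097
```

```bash

python3 -m crank '[{"dp":[0.0045,-0.016,0.006],"angular":[0,0,0]},{"dp":[0.0045,-0.016,0],"angular":[0,0,0]}]' >/dev/null && python3 f.py &&
python3 -m crank '[{"dp":[0.009,-0.032,0],"angular":[0,0,0]},{"dp":[0.009,-0.032,0],"angular":[0,0,0]}]' >/dev/null && python3 f.py &&
python3 -m crank '[{"dp":[0.009,-0.032,0],"angular":[0,0,0]},{"dp":[0.009,-0.032,0],"angular":[0,0,0]}]' >/dev/null && python3 f.py &&
python3 -m crank '[{"dp":[0.009,-0.032,0],"angular":[0,0,0]},{"dp":[0.009,-0.032,0],"angular":[0,0,0]}]' >/dev/null && python3 f.py
```

```text
t 15.85 origin X 84.15 Y 0.20 z 76.87 yaw 105.59 Fpush 5.91 Flat 1.07 Fz 3.76 grip 79 Tz 0.039
```

```bash
sed -i 's/>4.0/>8.0/' f.py
python3 -m crank '[{"dp":[0,0,0],"angular":[0,0,0]},{"dp":[0,0,0],"angular":[0,0,0]}]' >/dev/null && python3 f.py &&
python3 -m crank '[{"dp":[0.0045,-0.016,0],"angular":[0,0,0]},{"dp":[0,0,0],"angular":[0,0,0]}]' >/dev/null && python3 f.py &&
python3 -m crank '[{"dp":[0.0045,-0.016,0],"angular":[0,0,0]},{"dp":[0,0,0],"angular":[0,0,0]}]' >/dev/null && python3 f.py
```

```text
t 16.05 origin X 84.16 Y 0.20 z 76.85 yaw 105.61 Fpush 4.60 Flat -0.33 Fz 2.59 grip 79 Tz -0.033
t 16.25 origin X 84.34 Y 0.16 z 76.87 yaw 105.60 Fpush 5.90 Flat 0.04 Fz 3.67 grip 80 Tz 0.017
t 16.45 origin X 84.56 Y 0.15 z 76.92 yaw 105.60 Fpush 6.35 Flat 1.31 Fz 4.40 grip 80 Tz -0.001
```

```bash

python3 -m crank '[{"dp":[0.0045,-0.016,0.004],"angular":[0,0,0]},{"dp":[0,0,0],"angular":[0,0,0]},{"dp":[0,0,0],"angular":[0,0,0]}]' >/dev/null && python3 f.py &&
python3 -m crank '[{"dp":[0.0045,-0.016,0],"angular":[0,0,0]},{"dp":[0,0,0],"angular":[0,0,0]},{"dp":[0,0,0],"angular":[0,0,0]}]' >/dev/null && python3 f.py &&
python3 -m crank '[{"dp":[0.0045,-0.016,0],"angular":[0,0,0]},{"dp":[0,0,0],"angular":[0,0,0]},{"dp":[0,0,0],"angular":[0,0,0]}]' >/dev/null && python3 f.py
```

```text
t 16.75 origin X 84.86 Y 0.08 z 76.93 yaw 105.60 Fpush 6.64 Flat 1.72 Fz 2.67 grip 79 Tz 0.085
t 17.05 origin X 85.02 Y 0.09 z 76.99 yaw 105.60 Fpush 8.35 Flat 1.91 Fz 3.24 grip 79 Tz 0.069
```

```bash
sed -i 's/>8.0/>10.0/' f.py
python3 -m crank '[{"dp":[0.012,-0.007,0.004],"angular":[0,0,0]},{"dp":[0,0,0],"angular":[0,0,0]},{"dp":[0,0,0],"angular":[0,0,0]}]' >/dev/null && python3 f.py &&
python3 -m crank '[{"dp":[0.0045,-0.016,0],"angular":[0,0,0]},{"dp":[0,0,0],"angular":[0,0,0]},{"dp":[0,0,0],"angular":[0,0,0]}]' >/dev/null && python3 f.py; python3 -m crank '[{"dp":[0,0,0],"angular":[0,0,0]},{"dp":[0,0,0],"angular":[0,0,0]},{"dp":[0,0,0],"angular":[0,0,0]}]' >/dev/null ; python3 f.py
```

```text
t 17.35 origin X 85.11 Y 0.09 z 76.99 yaw 105.60 Fpush 8.34 Flat 0.12 Fz 3.46 grip 80 Tz 0.077
t 17.65 origin X 85.31 Y 0.07 z 77.04 yaw 105.60 Fpush 8.67 Flat 1.90 Fz 4.73 grip 80 Tz 0.047
t 17.95 origin X 85.33 Y 0.05 z 77.01 yaw 105.59 Fpush 9.82 Flat 1.12 Fz 4.50 grip 80 Tz 0.027
```

```bash
python3 -m crank '[{"dp":[0,0,0],"angular":[0,0,0]},{"dp":[0,0,0],"angular":[0,0,0]},{"dp":[0,0,0],"angular":[0,0,0]},{"dp":[0,0,0],"angular":[0,0,0]},{"dp":[0,0,0],"angular":[0,0,0]}]' 0.4; python3 f.py
python3 -m crank '[{"dp":[0,0,0.3],"angular":[0,0,0]},{"dp":[0,0,0.8],"angular":[0,0,0]},{"dp":[0,0,0.9],"angular":[0,0,0]},{"dp":[0,0,0.9],"angular":[0,0,0]},{"dp":[0,0,0.9],"angular":[0,0,0]},{"dp":[0,0,0.9],"angular":[0,0,0]},{"dp":[0,0,0.9],"angular":[0,0,0]},{"dp":[0,0,0],"angular":[0,0,0]},{"dp":[0,0,0],"angular":[0,0,0]}]'
python3 - <<'E'
from h import *
d,P,s=wrist("w4");P=P*1000
u=np.array([.2689,-.9632]);n=np.array([.9632,.2689]);O=np.array([534.6,-45])
X=(P[...,:2]-O)@u;Y=(P[...,:2]-O)@n;Z=P[...,2]
t=(Z>79)&(Z<92)&(abs(Y)<12)&(X>40)&(X<100);print("fin",rect(np.stack([X[t],Y[t]],1)/1000),np.median(Z[t]))
from station import vision
a=vision.snapshot("top")["image"][170:270,240:440]
cv2.imwrite("pics/v4.png",np.vstack([cv2.resize(d["image"],(480,300)),cv2.resize(a,(480,240),interpolation=2)]))
E
```

```text
t: 18.45
tcp_pos: [0.555, -0.116, 0.0771]
tool_rot: [0.605, 0.797, -0.0, 0.0]
force: [0.3, 0.1, 0.5]
finger_gap: 0.6
gripper_force: 0.0
t 18.45 origin X 87.89 Y 0.60 z 77.12 yaw 105.60 Fpush 0.03 Flat 0.33 Fz 0.48 grip 0 Tz -0.048
t: 19.35
tcp_pos: [0.5548, -0.1155, 0.246]
tool_rot: [0.604, 0.797, 0.0, 0.001]
force: [-0.1, 0.3, -0.3]
finger_gap: 0.599
gripper_force: 0.0
fin (array([70.7, -0.5]), array([13. , 33.5]), 89.7, 546) 86.45002689041377
```

View pics/v4.png

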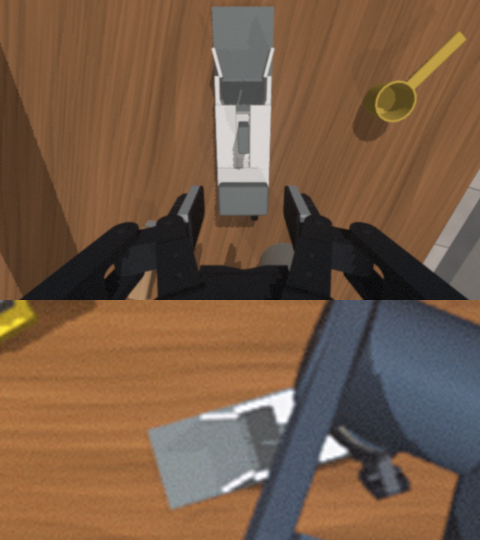

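Fin centre is at X≈70.7, so the cartridge's origin is at about 84.7, still near the 85.3 that was pushed to. Now a close look at the flap.

```bash
python3 - <<'E'
from h import *
d=np.load("w4.npz");cv2.imwrite("pics/flap.png",cv2.resize(d["image"][50:290,265:385],None,fx=2.5,fy=2.5,interpolation=2))
P=cloud(d)*1000
u=np.array([.2689,-.9632]);n=np.array([.9632,.2689]);O=np.array([534.6,-45])
X=(P[...,:2]-O)@u;Y=(P[...,:2]-O)@n;Z=P[...,2]
for a in (-22,-12,12,22):
    m=(abs(Y-a)<4)&(X>-15)&(X<32)&(Z>32)&(Z<42);print(a,m.sum(),np.round(np.percentile(X[m],[5,50,95]),1) if m.sum() else '')
E
```

```text
-22 24 [-0.5  0.5  1.4]
-12 24 [-0.5  0.5  1.4]
12 24 [-0.5  0.5  1.4]
22 26 [-3.3  0.5  1.4]
```

View pics/flap.png

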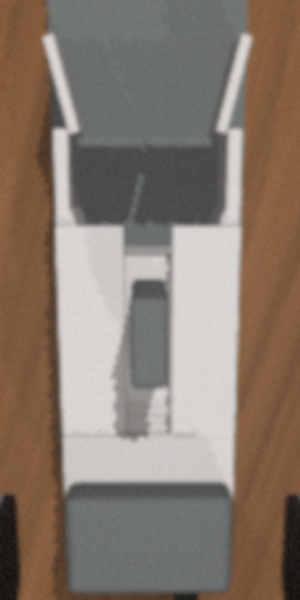

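The flap is shut: the top edges of both leaves lie at X≈0.5 right across the mouth (crop row ~145). The cartridge's fin sits in the slot at about (150,335).

```bash
python3 -c "
from station import order
print(order.sign_off())"
```

```text
the job is handed in; nothing more can be done
None
```

The cartridge is in the bay against the sprung outlet, pressed with about 5–6 N (estimated: 9–10 N total push less friction); after release I checked that it stayed in and the flap is shut, I touched none of the other items, and I handed the job in at about 19.5 s.

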